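# Free the disc clamp of the mosaic workshop's flat lap

### The job

The flat lap's grinding disc is to be changed. Lift the clear splash hood by its yellow bar until the red stay leg drops behind its catch, then lower it gently until it stands propped on the leg - never let the hood fall - and let go. Then slacken the orange knob in the middle of the disc by half a turn anticlockwise seen from above, leaving the hood propped and the things lying around the machine where they are.

Things in the scene. Friction and masses are not known exactly. Their poses are not given: they have to be found in the camera images.
- lap: The flat lap (tile-edge grinder), fixed: teal housing 330 mm (its x) by 304 mm (y), deck 80 mm above the table; on it a round black splash pan, 125 mm outer radius, rim 110 mm above the table, and in it a grey disc of 101 mm radius, its top 94 mm above the table. Origin: on the table under the disc's axis. Its -x side is the front, z is up; turned by up to 0.3 rad from facing the robot.
- hood (a joint): Angle of the clear splash hood, rad: 0 = shut (level), grows as its front is lifted, 1.16 = end stop. Left free, it falls shut from any angle (about 0.42 kg; under 4 N at the handle) unless the stay holds it. Propped on the stay it stands at about 1.00 (0.96 to 1.03).
- hood_hinge (a point): Middle of the hood's hinge line, at the rear of the machine: 145 mm behind the knob axis (lap's +x), 110 mm above the table. The hinge line runs along the lap's y. The hood is a clear 4 mm top 185 mm deep and 240 mm wide, 40 mm above the hinge plane when shut, with side cheeks and an open front.
- hood_handle (a point): Centre of the yellow round handle bar: 12 mm thick, 130 mm long along the lap's y (and this point's y), on pillars 58 mm either side, its axis 38 mm above the hood's top. Hood shut: 165 mm in front of the hinge line and 78 mm above it (188 mm above the table); circle of 182 mm radius. Pinch it across from above: it turns in a grip of 20 to 30 N while the hand keeps its orientation.
- stay (a joint): Angle of the red stay leg about its pivot on the hood's left cheek (lap's +y side), rad: 0 = folded with the hood shut, negative as it hangs down. The leg swings freely by its own weight; nothing need touch it.
- stay_foot (a point): Axis of the black roller (16 mm thick) at the end of the 120 mm stay leg. As the hood is lifted it rolls rearward on the aluminium rail, up the catch's ramp, and falls behind the catch when the hood passes about 1.06 rad; lowered after that, the hood comes to rest on the leg at about 1.00 rad. Lowered before it has fallen, the roller runs forward again and the hood goes on down.
- stay_catch (a point): Foot of the upright rear face of the steel catch (10 mm high) on the rail, 92 mm above the table. Propped, the roller stands on the rail against that face (its axis 8 mm to the rear of it and 8 mm up).
- knob (a joint): Angle of the orange clamp knob on the spindle, rad: 0 = tight, grows anticlockwise seen from above (slackening), 5.6 = end. It needs about 0.15 N m and stays where it is left. The spindle is locked and does not turn.
- knob_grip (a point): On the knob's vertical axis at mid-height of its T-bar, 120 mm above the table. The bar is 66 mm long (this point's x), 15 mm thick (y), 24 mm tall; a white line marks its +x end. Under it a thin black stem and a steel flange of 30 mm radius (top 98 mm above the table). At the start the bar points up to 0.6 rad either way from the lap's x.
- spare_disc: Spare grey grinding disc, 200 mm wide, 5 mm thick, flat on the table beside the machine; bystander, origin under its centre.
- water_bottle: Clear water bottle with a blue cap, 66 mm wide, 205 mm tall, left of the machine; bystander, origin under its centre.
- nippers: Tile nippers with blue handles, 210 mm long, lying left of the machine; bystander, origin on the table at their middle.
- tub_red: Small clear tub with red chips, 150 x 120 x 70 mm; bystander, origin under its centre.
- dish: Black fluted dish with white chips, 176 mm wide, 32 mm tall; bystander, origin under its centre.

How it is judged:
By the outcome, as a careful person would: the job done as asked, in the order asked, and still so for the second after the job is handed in, with the robot touching nothing.
It also fails if it takes over 67 s, if anything falls off the work surface, if the arm or the gripper's body presses on something with over 40 N, if the wrist force passes 120 N, or if a joint passes its speed limit or range.

### The arm

A 6-joint arm with a two-finger parallel gripper is mounted at the origin on the work surface. World frame = base frame: x ahead of the robot, y to its left, z up, the work surface at z = 0. Lengths are in m, angles in rad, forces in N, time in s.
With the tool pointing down it reaches from about 0.3 to 0.775 m from the base axis. Payload 14.6 kg.
Tool frame: the origin (TCP) lies at the centre of the arm's flange, where the gripper is bolted on; the fingertips stand 199 mm ahead of it and the grasp point (between the pads) lies 180 mm ahead of it; z points along the fingers, y is the line along which they close (so a half turn about z gives the same grasp; the last joint's range is limited). The gripper opens to 94 mm and grips with 3 to 60 N. Pads are 16 mm wide; open, the fingers measure 119 mm over their backs; the gripper's body (75 mm by 177 mm) begins 78 mm behind the grasp point.
Start: joints at [1.249, 0.3, 1.521, -0, 1.321, -0.067], TCP at [0.139, 0.532, 0.405] pointing down, gripper open.
Joint ranges: [-3.03, 3.03], [-0.79, 2.21], [0.23, 2.52], [-1.04, 4.18], [0, 3.07], [-2.55, 2.55]. Speed limits (rad/s): [2.22, 2.22, 2.57, 3.14, 3.14, 3.14].

### API

Orientations are given as [roll, pitch, yaw] about the fixed x, y, z axes, in that order (R = Rz(yaw) Ry(pitch) Rx(roll)).
In Python, from station import ctrl gives the robot as it stands. The module is installed in compiled form; this text tells all that it offers.
- The arm moves only by the tool servo_tool, never from a script. Its argument "motion" is a list of rows, each a list of 5 numbers: the closure, from 0 (fully open) to 1 (shut), then the shift along the world's x, y, z in cm, then the turn about the world's z in degrees. A call has 1 to 20 rows; each row is the pose to reach, as a shift and turn from the pose commanded when the call began; what a row does not reach only later rows make up. A row lasts 1/8 s, in which the tool goes at most 62.5 mm and 10.7 degrees, less where a joint would pass 70% of its speed; a pose out of reach is approached as far as the arm can. A call with a gripper value outside its range is refused whole. The fingers move at their own pace and stop on an object; "squeeze" is the grip in N (left out, the last holds). Time passes only in rows, so rows that repeat a pose let the fingers close. It gives the time, the measured TCP pose, the force, the opening and the grip force at its end, in the units of the state.
- ctrl.get_obs(): the state, without advancing time (a new reading comes with each control period).
- ctrl.camera(name): name is "scene" or "side" or "wrist"; returns a dict with "image" (384x512x3 uint8, red, green, blue), "fx", "fy", "cx", "cy" (pixels), "dist" ([k1, k2, p1, p2, k3] as OpenCV has them; the pictures are not rectified), "camera_from_world" (4x4, takes a point from world to camera coordinates); the wrist camera has in their place "hand_eye" (4x4, takes a point from camera to tool coordinates, whose origin is the TCP and whose axes are the flange's). Camera axes: x right, y up, looking along -z (the intrinsics and any distortion apply to the point x, -y, -z); pixel columns grow to the right and rows downward; lengths in m; the calibration is good to about 2 mm. A picture is of the moment at which its call begins: read the wrist's pose just before it. There is no depth.
- ctrl.hand_in(): hands the job in; it is judged then, once.
The state is a dict: "time_s": time; "qpos": joint angles; "joint_vel": joint speeds; "tau": joint torques, N m; "ee_pos": TCP position; "eef_rot": TCP orientation; "force": force on the tool from outside, world axes, zero at the start; "moment": the same for the moment, N m; "grip_width": finger opening in m; "grip_force": force on a finger pad.
Only numpy, scipy, OpenCV 4.12 (cv2) and the standard library are available. Lean on these libraries where they do the work, as an engineer would, in place of code of your own. Each camera call takes 0.05 s, during which the arm holds its last target. There are 200 camera calls.

## Working session

There is one attempt and no reset: what is moved stays moved. The work goes in short steps, Python scripts to look and compute and a tool call to move; the robot and the scene stay as the last step left them, time stands still between calls to the robot, and variables do not carry over. Pictures are saved under pics/ and viewed, at most 10 in all, crops included, and the job is handed in when it is done.

Besides the shell and the picture viewer there is one more tool, called as name(argument=value, ...), one argument or row to a line, values as JSON. servo_tool: Moves the arm, as the interface text tells. Its arguments: {"type":"object","properties":{"motion":{"type":"array","items":{"type":"array","items":{"type":"number"}}},"squeeze":{"type":"number"}},"required":["motion"]}

```bash
mkdir -p pics
cat > h.py <<'E'
import numpy as np, cv2
from station import ctrl
from scipy.spatial.transform import Rotation as R
def snap(name,fn):
    o=ctrl.get_obs(); c=ctrl.camera(name)
    cv2.imwrite('pics/'+fn,cv2.cvtColor(c['image'],cv2.COLOR_RGB2BGR))
    K=np.array([[c['fx'],0,c['cx']],[0,c['fy'],c['cy']],[0,0,1]]);d=np.array(c['dist'],float)
    if name=='wrist':
        T=np.eye(4);T[:3,:3]=R.from_euler('xyz',o['eef_rot']).as_matrix();T[:3,3]=o['ee_pos']
        W=np.linalg.inv(T@np.array(c['hand_eye']))
    else: W=np.array(c['camera_from_world'])
    np.savez('pics/'+fn+'.npz',K=K,d=d,W=W)
def load(fn):
    z=np.load('pics/'+fn+'.npz');return z['K'],z['d'],z['W']
F=np.diag([1.,-1,-1])
def proj(cal,P):
    K,d,W=cal;P=np.atleast_2d(P);c=(P@W[:3,:3].T+W[:3,3])@F
    return cv2.projectPoints(c.reshape(-1,1,3),np.zeros(3),np.zeros(3),K,d)[0].reshape(-1,2)
def onz(cal,uv,z):
    K,d,W=cal;n=cv2.undistortPoints(np.array(uv,float).reshape(-1,1,2),K,d).reshape(-1,2)
    r=np.c_[n,np.ones(len(n))]@F@W[:3,:3]; o=-W[:3,:3].T@W[:3,3]
    return o+r*((z-o[2])/r[:,2])[:,None]
E
python3 - <<'E'
from h import *
for n in('scene','side','wrist'):snap(n,n+'0.png')
a=[cv2.imread(f'pics/{n}0.png') for n in('scene','side')]
print(ctrl.get_obs())
for n in('scene','side'):
    W=load(n+'0.png')[2];print(-W[:3,:3].T@W[:3,3])
E
```

```text
{'time_s': 0.15, 'qpos': array([ 1.24941953e+00,  3.00355070e-01,  1.52143635e+00, -1.73564236e-05,
        1.32071809e+00, -6.65901735e-02]), 'joint_vel': array([-0.00162465, -0.00178313, -0.00064426, -0.00010292,  0.00046717,
       -0.00282959]), 'tau': array([-4.98969021e-04, -5.31954682e+01, -3.52827251e+01,  7.08050025e-02,
        2.35649437e-02, -5.09154029e-05]), 'ee_pos': array([0.13861285, 0.5322227 , 0.40421112]), 'eef_rot': array([-3.14067670e+00, -4.42336689e-05,  2.88681031e+00]), 'force': array([-0.13033311,  0.39432402,  1.68375973]), 'moment': array([-0.01505487,  0.03489519,  0.02047475]), 'grip_force': 0.0, 'grip_width': 0.09390296832816565}
[ 1.746213   -0.48262325  1.19099065]
[-0.09378267 -1.0993773   1.22286364]
```

View pics/scene0.png

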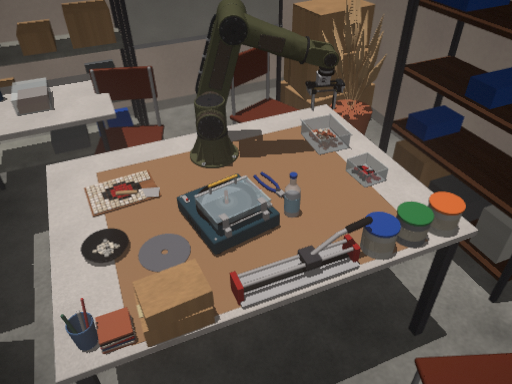

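View pics/side0.png

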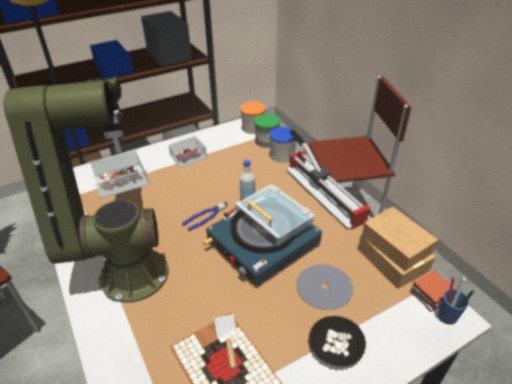

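The scene view shows the yellow bar at about (207,187)–(238,177) and the lap in front of the robot. In the side view the bar is at about (247,204)–(271,220). Next I'll segment the bar and triangulate it.

Run:
```python
from h import *
for n,(x0,x1,y0,y1) in(('scene',(190,250,165,200)),('side',(235,285,192,230))):
    im=cv2.imread(f'pics/{n}0.png');h=cv2.cvtColor(im,cv2.COLOR_BGR2HSV)
    m=cv2.inRange(h,(18,110,90),(35,255,255))[y0:y1,x0:x1]
    k,l,s,_=cv2.connectedComponentsWithStats(m)
    i=1+np.argmax(s[1:,4]);p=np.argwhere(l==i)[:,::-1]+[x0,y0]
    c=p.mean(0);u=np.linalg.svd(p-c)[2][0];t=(p-c)@u
    e=np.array([c+u*t.min(),c+u*t.max()]);print(n,s[i],c,e)
    cal=load(n+'0.png');w=onz(cal,e,.188);print(w,np.linalg.norm(w[0]-w[1]),w.mean(0),onz(cal,[c],.188))
s=[cv2.resize(cv2.imread('pics/scene0.png')[160:260,160:320],(800,500),interpolation=cv2.INTER_CUBIC)]
cv2.imwrite('pics/c1.png',s[0])
```

```text
scene [18  9 30 14 98] [222.19387755 180.17346939] [[236.78041605 174.44123535]
 [207.91537236 185.78465215]]
[[ 0.45939303 -0.03917053  0.188     ]
 [ 0.48363726 -0.1681976   0.188     ]] 0.1312850660771126 [ 0.47151515 -0.10368406  0.188     ] [[ 0.47184211 -0.10543942  0.188     ]]
side [13  9 24 19 70] [259.38571429 210.11428571] [[247.91822137 201.10408153]
 [270.88349065 219.14828412]]
[[ 0.45662602 -0.04064478  0.188     ]
 [ 0.4802142  -0.16631491  0.188     ]] 0.12786471384150025 [ 0.46842011 -0.10347985  0.188     ] [[ 0.4686898  -0.10490587  0.188     ]]
```

View pics/c1.png

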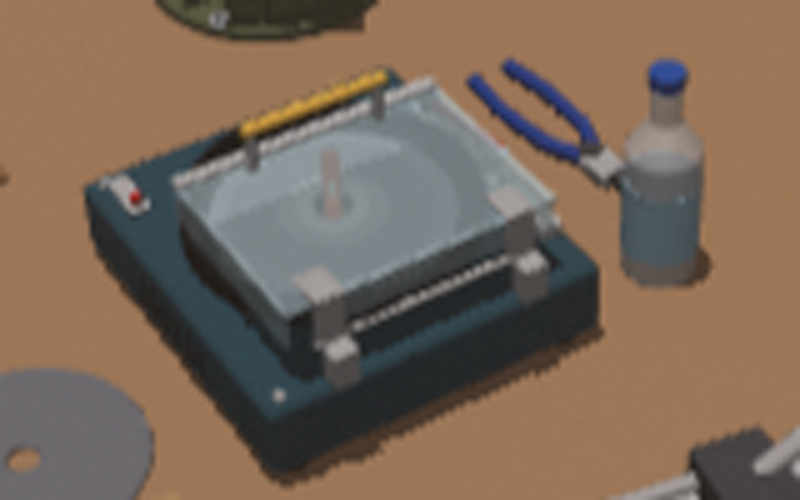

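The crop shows the bar at crop pixels (245,130)–(385,75), the hinges at the rear, and the stem in the middle. The lap's yaw is about +0.187, the handle is near (0.470, -0.104), the hinge near (0.632, -0.073), and the knob axis near (0.490, -0.100). I'll go above the bar and look again there.

servo_tool(
  motion=[
    [0,0,0,6,0],
    [0,33.1,-63.6,6,-64.6],
    [0,33.1,-63.6,6,-64.6],
    [0,33.1,-63.6,6,-64.6],
    [0,33.1,-63.6,6,-64.6],
    [0,33.1,-63.6,6,-64.6],
    [0,33.1,-63.6,6,-64.6],
    [0,33.1,-63.6,6,-64.6],
    [0,33.1,-63.6,6,-64.6],
    [0,33.1,-63.6,6,-64.6],
    [0,33.1,-63.6,6,-64.6],
    [0,33.1,-63.6,6,-64.6],
    [0,33.1,-63.6,6,-64.6],
    [0,33.1,-63.6,6,-64.6],
    [0,33.1,-63.6,6,-64.6],
    [0,33.1,-63.6,6,-64.6],
  ],
  squeeze=25,
)

```text
time_s: 2.15
ee_pos: [0.4693, -0.1028, 0.4649]
eef_rot: [3.141, 0.0, 1.761]
force: [-0.3, -0.6, 0.2]
grip_width: 0.0943
grip_force: 0.0
```

Run:
```python
from h import *
snap('wrist','w1.png');snap('scene','s1.png');snap('side','d1.png')
o=ctrl.get_obs();print(o['time_s'],o['ee_pos'],o['eef_rot'],o['qpos'])
w=cv2.imread('pics/w1.png')
p=proj(load('s1.png'),o['ee_pos'])[0].astype(int);q=proj(load('d1.png'),o['ee_pos'])[0].astype(int)
f=lambda n,p:cv2.resize(cv2.imread('pics/'+n)[p[1]-40:p[1]+40,max(p[0]-40,0):p[0]+40],(288,192*288//192),interpolation=cv2.INTER_CUBIC)
cv2.imwrite('pics/m1.png',np.hstack([w,cv2.resize(np.vstack([f('s1.png',p),f('d1.png',q)]),(192,384))]))
im=cv2.imread('pics/w1.png');h=cv2.cvtColor(im,cv2.COLOR_BGR2HSV);m=cv2.inRange(h,(18,110,90),(35,255,255))
k,l,s,_=cv2.connectedComponentsWithStats(m);i=1+np.argmax(s[1:,4]);p=np.argwhere(l==i)[:,::-1]
c=p.mean(0);t=np.argsort((p-c)@np.linalg.svd(p-c)[2][0]);e=p[[t[3],t[-4]]]
w=onz(load('w1.png'),e,.188);print(s[i],e,w,w.mean(0),np.linalg.norm(w[0]-w[1]))
```

```text
2.3 [ 0.46943363 -0.10311267  0.46490469] [3.14116088e+00 1.81027404e-04 1.76028308e+00] [-2.92450242e-01  1.00905552e-01  1.61894731e+00  4.01646297e-05
  1.42127329e+00 -4.81943004e-01]
[ 249  131   11  126 1294] [[254 131]
 [254 256]] [[ 0.45607047 -0.04144166  0.188     ]
 [ 0.48060752 -0.17087723  0.188     ]] [ 0.46833899 -0.10615945  0.188     ] 0.13174078159069763
```

View pics/m1.png

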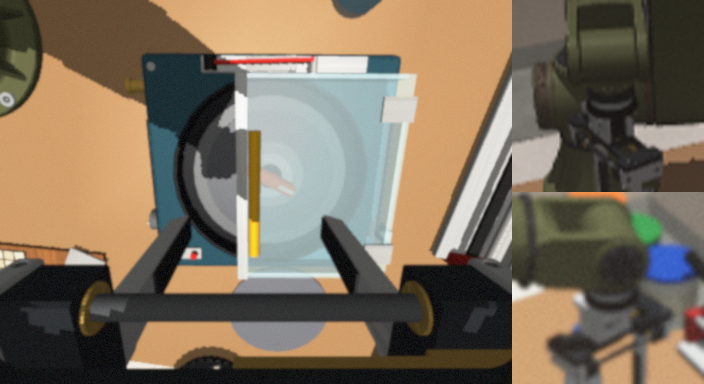

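The wrist view shows the bar upright at columns 249–260, rows 131–256, lined up with and centred in the jaws. The knob's T-bar runs from about (262,178) to (293,190) under the clear top. I'll descend and grip.

servo_tool(
  motion=[
    [0,0,0,-5,0],
    [0,0,0,-9.6,0],
    [0,0,0,-9.6,0],
    [1,0,0,-9.6,0],
    [1,0,0,-9.6,0],
    [1,0,0,-9.6,0],
    [1,0,0,-9.6,0],
    [1,0,0,-9.6,0],
    [1,0,0,-9.6,0],
  ],
  squeeze=25,
)

```text
time_s: 3.42
ee_pos: [0.4696, -0.1038, 0.3686]
eef_rot: [-3.141, -0.0, 1.759]
force: [-0.1, -0.1, 0.3]
grip_width: 0.0372
grip_force: 0.0
```

Run:
```python
from h import *
o=ctrl.get_obs();print(o['time_s'],o['ee_pos'],o['grip_width'],o['grip_force'],o['force'])
a=.187;u=np.array([np.cos(a),np.sin(a)])
def at(t):
    g=.4416+t;return np.r_[(.165-.1825*np.cos(g))*u,.1825*np.sin(g)-.078]*100
for t in np.arange(.05,1.13,.05):print(round(t,2),np.round(at(t),1))
for t in np.arange(1.12,.98,-.01):print(round(t,2),np.round(at(t)-at(1.12),2))
```

```text
3.425 [ 0.46961954 -0.10378314  0.36863609] 0.03716727416278073 0.0 [-0.07074165 -0.12631259  0.25446289]
0.05 [0.4 0.1 0.8]
0.1 [0.8 0.2 1.6]
0.15 [1.3 0.3 2.4]
0.2 [1.8 0.3 3.1]
0.25 [2.4 0.5 3.8]
0.3 [3.  0.6 4.5]
0.35 [3.6 0.7 5.2]
0.4 [4.3 0.8 5.8]
0.45 [4.9 0.9 6.4]
0.5 [5.7 1.1 7. ]
0.55 [6.4 1.2 7.5]
0.6 [7.2 1.4 8. ]
0.65 [7.9 1.5 8.4]
0.7 [8.8 1.7 8.8]
0.75 [9.6 1.8 9.2]
0.8 [10.4  2.   9.5]
0.85 [11.3  2.1  9.7]
0.9 [12.1  2.3 10. ]
0.95 [13.   2.5 10.2]
1.0 [13.9  2.6 10.3]
1.05 [14.8  2.8 10.4]
1.1 [15.7  3.  10.4]
1.12 [0. 0. 0.]
1.11 [-0.18 -0.03 -0.  ]
1.1 [-0.36 -0.07 -0.01]
1.09 [-0.54 -0.1  -0.01]
1.08 [-0.72 -0.14 -0.02]
1.07 [-0.9  -0.17 -0.03]
1.06 [-1.07 -0.2  -0.04]
1.05 [-1.25 -0.24 -0.06]
1.04 [-1.43 -0.27 -0.07]
1.03 [-1.61 -0.3  -0.09]
1.02 [-1.79 -0.34 -0.11]
1.01 [-1.97 -0.37 -0.13]
1.0 [-2.15 -0.41 -0.15]
0.99 [-2.32 -0.44 -0.18]
0.98 [-2.5  -0.47 -0.2 ]
```

The fingers are still closing, so I'll let them finish.

servo_tool(
  motion=[
    [1,0,0,0,0],
    [1,0,0,0,0],
    [1,0,0,0,0],
    [1,0,0,0,0],
    [1,0,0,0,0],
  ],
)

```text
time_s: 4.05
ee_pos: [0.4688, -0.104, 0.3685]
eef_rot: [-3.137, -0.001, 1.759]
force: [-15.2, -3.6, 7.6]
grip_width: 0.0113
grip_force: 25.0
```

Gripped. There is a slight sideways load, so the bar sits a couple of mm nearer the robot than I set. I'll fold that offset in and start the arc.

servo_tool(
  motion=[
    [1,-0.2,0,0,0],
    [1,0.2,0.1,0.8,0],
    [1,0.6,0.2,1.6,0],
    [1,1.1,0.3,2.4,0],
    [1,1.6,0.3,3.1,0],
    [1,2.2,0.5,3.8,0],
    [1,2.8,0.6,4.5,0],
    [1,2.8,0.6,4.5,0],
  ],
)

```text
time_s: 5.05
ee_pos: [0.4974, -0.0982, 0.4146]
eef_rot: [-3.14, 0.001, 1.759]
force: [-12.7, -8.1, 8.1]
grip_width: 0.0111
grip_force: 25.0
```

servo_tool(
  motion=[
    [1,-0.1,-0.1,0.1,0],
    [1,0.4,0,0.8,0],
    [1,1.1,0.1,1.4,0],
    [1,1.7,0.2,2.0,0],
    [1,2.5,0.4,2.6,0],
    [1,3.2,0.5,3.1,0],
    [1,4.0,0.7,3.6,0],
    [1,4.7,0.8,4.1,0],
    [1,5.6,1.0,4.5,0],
    [1,5.6,1.0,4.5,0],
  ],
)

```text
time_s: 6.3
ee_pos: [0.554, -0.0878, 0.4597]
eef_rot: [3.14, 0.001, 1.759]
force: [-4.1, -4.8, 5.5]
grip_width: 0.0112
grip_force: 25.0
```

servo_tool(
  motion=[
    [1,0.8,0,0.5,0],
    [1,1.6,0.2,0.8,0],
    [1,2.5,0.3,1.0,0],
    [1,3.3,0.5,1.3,0],
    [1,4.2,0.7,1.5,0],
    [1,5.1,0.8,1.6,0],
    [1,6.0,1.0,1.7,0],
    [1,6.5,1.1,1.7,0],
    [1,7.0,1.2,1.7,0],
    [1,7.0,1.2,1.7,0],
    [1,7.0,1.2,1.7,0],
    [1,7.0,1.2,1.7,0],
  ],
)

```text
time_s: 7.8
ee_pos: [0.6239, -0.0756, 0.4764]
eef_rot: [3.14, 0.0, 1.759]
force: [-0.7, 2.9, 7.0]
grip_width: 0.0112
grip_force: 25.0
```

Run:
```python
from h import *
snap('scene','s2.png');snap('side','d2.png');snap('wrist','w2.png')
o=ctrl.get_obs();print(o['time_s'],o['ee_pos'],o['force'])
# catch: unknown position; crop lap
a=cv2.resize(cv2.imread('pics/s2.png')[150:260,160:320],(800,550),interpolation=cv2.INTER_CUBIC)
b=cv2.resize(cv2.imread('pics/d2.png')[170:290,190:340],(750,600),interpolation=cv2.INTER_CUBIC)
cv2.imwrite('pics/c2.png',np.hstack([cv2.resize(a,(400,300)),cv2.resize(b,(400,300))]))
```

```text
7.95 [ 0.62392533 -0.07564006  0.4764197 ] [-1.86637898  2.27018857  5.4003686 ]
```

View pics/c2.png

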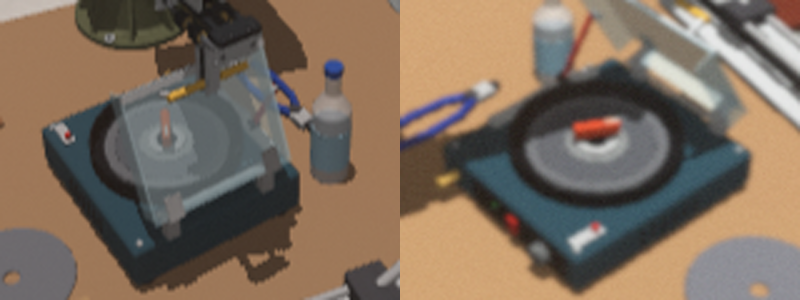

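The side crop shows the red leg hanging down at about (605,10)–(568,75), with the hood at roughly 1.10 rad. I'll go slightly higher for margin, then lower slowly and watch the force.

servo_tool(
  motion=[
    [1,0.4,0.1,0,0],
    [1,0.4,0.1,0,0],
    [1,0.4,0.1,0,0],
    [1,0.1,0.0,0,0],
    [1,-0.3,-0.1,0,0],
    [1,-0.6,-0.1,-0.0,0],
    [1,-0.9,-0.2,-0.1,0],
    [1,-1.2,-0.2,-0.1,0],
    [1,-1.4,-0.3,-0.1,0],
    [1,-1.4,-0.3,-0.1,0],
    [1,-1.4,-0.3,-0.1,0],
  ],
)

```text
time_s: 9.32
ee_pos: [0.6097, -0.0785, 0.475]
eef_rot: [3.141, -0.0, 1.76]
force: [-1.0, 3.5, 5.6]
grip_width: 0.0113
grip_force: 25.0
```

servo_tool(
  motion=[
    [1,-0.2,0,0,0],
    [1,-0.3,-0.1,-0.1,0],
    [1,-0.3,-0.1,-0.1,0],
    [1,-0.3,-0.1,-0.1,0],
  ],
)

```text
time_s: 9.82
ee_pos: [0.6067, -0.0791, 0.4746]
eef_rot: [3.139, -0.001, 1.76]
force: [1.5, 8.1, 8.5]
grip_width: 0.0112
grip_force: 25.0
```

servo_tool(
  motion=[
    [1,-0.2,0,0,0],
    [1,-0.3,-0.1,0,0],
    [1,-0.3,-0.1,0,0],
    [1,-0.3,-0.1,0,0],
  ],
)

```text
time_s: 10.32
ee_pos: [0.6045, -0.0797, 0.4746]
eef_rot: [3.134, -0.0, 1.761]
force: [17.8, 11.7, 4.8]
grip_width: 0.0115
grip_force: 25.0
```

A force of 17 N pushing back (+x) at about 0.99 rad shows the leg is bearing against the catch. I'll relieve it, then open only part way so the front finger doesn't hit the plate.

servo_tool(
  motion=[
    [1,0.2,0.1,0,0],
    [1,0.2,0.1,0,0],
    [0.74,0.2,0.1,0,0],
    [0.74,0.2,0.1,0,0],
    [0.74,0.2,0.1,0,0],
    [0.74,0.2,0.1,0,0],
    [0.74,0.2,0.1,0,0],
  ],
)

```text
time_s: 11.2
ee_pos: [0.6056, -0.0798, 0.4736]
eef_rot: [-3.141, 0.0, 1.759]
force: [0.3, 1.1, -0.4]
grip_width: 0.0246
grip_force: 0.0
```

Run:
```python
from h import *
snap('scene','s3.png');snap('side','d3.png');snap('wrist','w3.png')
f=lambda n,b:cv2.resize(cv2.imread('pics/'+n)[b[0]:b[1],b[2]:b[3]],(400,300),interpolation=cv2.INTER_CUBIC)
cv2.imwrite('pics/c3.png',np.hstack([f('d3.png',(165,255,200,320)),cv2.resize(cv2.imread('pics/w3.png'),(400,300))]))
```

```text
(no output)
```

View pics/c3.png

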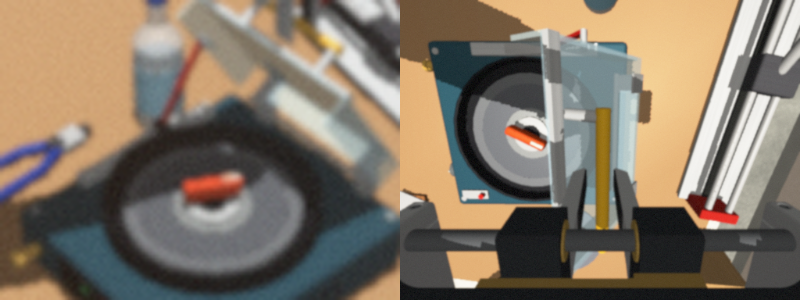

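Released: the hood stands on its own with zero force. In the wrist crop the orange knob bar lies at about (505,127)–(547,148), clear of the hood. I'll back up and go over the knob for a close measurement.

servo_tool(
  motion=[
    [0.74,0,0,5,0],
    [0.74,0,0,6,0],
    [0.74,-6,-1,5,0],
    [0.74,-11.8,-2,1,0],
    [0.74,-11.8,-2,0,0],
    [0.74,-11.8,-2,0,0],
  ],
)

```text
time_s: 12.1
ee_pos: [0.4872, -0.0999, 0.4731]
eef_rot: [-3.14, -0.001, 1.759]
force: [-0.1, 0.2, 0.4]
grip_width: 0.0245
grip_force: 0.0
```

Run:
```python
from h import *
snap('wrist','w4.png')
o=ctrl.get_obs();print(o['time_s'],o['ee_pos'],o['eef_rot'],o['qpos'])
im=cv2.imread('pics/w4.png');h=cv2.cvtColor(im,cv2.COLOR_BGR2HSV)
m=cv2.inRange(h,(2,150,110),(15,255,255));cal=load('w4.png')
k=proj(cal,[.4875,-.1003,.13])[0];print(k)
b=np.zeros_like(m);x,y=k.astype(int);b[y-60:y+60,x-60:x+60]=m[y-60:y+60,x-60:x+60]
p=np.argwhere(b)[:,::-1];r=cv2.minAreaRect(p.astype(np.float32));B=cv2.boxPoints(r);print(len(p),r)
w=onz(cal,B,.132);print(w,w.mean(0));cv2.polylines(im,[B.astype(int)],1,(0,255,0),1)
cv2.imwrite('pics/c4.png',np.hstack([cv2.resize(im[y-50:y+50,x-50:x+50],(384,384)),cv2.resize(im,(400,384))]))
```

```text
12.15 [ 0.4877985  -0.09979011  0.47391146] [3.14142703e+00 5.63335984e-05 1.75915429e+00] [-2.75366562e-01  1.36154569e-01  1.55908327e+00  2.38801976e-05
  1.44618149e+00 -4.63727496e-01]
[256.11369205 179.14457199]
444 ((255.81100463867188, 177.79879760742188), (49.6483039855957, 11.883739471435547), 27.34987449645996)
[[ 0.45551531 -0.09625905  0.132     ]
 [ 0.45989725 -0.08213509  0.132     ]
 [ 0.51832699 -0.10014758  0.132     ]
 [ 0.51450852 -0.11482603  0.132     ]] [ 0.48706202 -0.09834194  0.132     ]
```

View pics/c4.png

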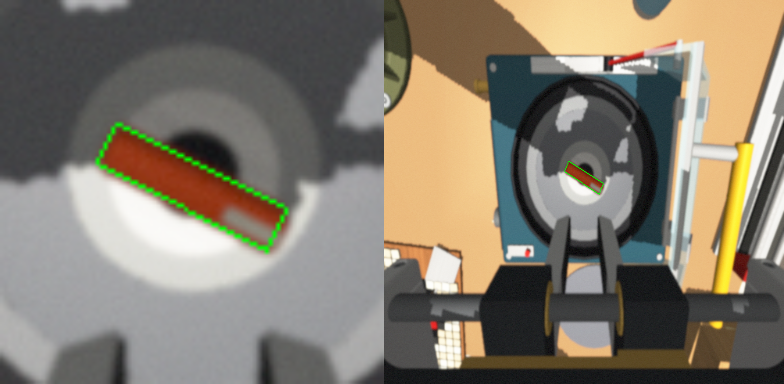

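The knob bar is centred at (0.487, -0.0985) and points -0.30 rad in world, or -0.49 from the lap's x. A pinch-and-turn would sweep the 177 mm body towards the propped hood. Instead I'll push the bar's near end with closed fingers around the front, keeping the body parallel to the hood.

```bash
cat > orb.py <<'E'
from h import *
C=np.array([.487,-.099]);A=.187
Rl=np.array([[np.cos(A),-np.sin(A)],[np.sin(A),np.cos(A)]])
def pos(b,t,gap,r=24):  # b: bar angle in lap frame; t: extra clockwise turn; mm
    e=-np.array([np.cos(b),np.sin(b)]);n=np.array([-np.sin(b),np.cos(b)])  # n: clockwise side of -end
    ty=np.array([np.sin(t),np.cos(t)]);tx=np.array([ty[1],-ty[0]])
    h=12.5*abs(n@ty)+8*abs(n@tx)
    return r*e+n*(7.5+h+gap)
def world(p): return C+Rl@p/1000
E
python3 - <<'E'
from orb import *
o=ctrl.get_obs()['ee_pos'][:2]
s=world(pos(-.49,0,12));print('start',s,'shift cm',(s-o)*100)
for b in np.arange(-.49,2.66,.157):
    t=.2*np.clip((b-1)/1.5,0,1);p=pos(b,t,0);print(round(b,2),p.round(),np.round((world(p)-s)*100,1),round(-np.degrees(t),1))
E
```

```text
start [ 0.47432617 -0.05910684] shift cm [-1.34723307  4.06832647]
-0.49 [-11.  31.] [-0.4 -1.1] -0.0
-0.33 [-16.  29.] [-0.8 -1.5] -0.0
-0.18 [-20.  25.] [-1.2 -1.9] -0.0
-0.02 [-24.  21.] [-1.4 -2.4] -0.0
0.14 [-27.  17.] [-1.7 -2.8] -0.0
0.3 [-29.  14.] [-1.9 -3.2] -0.0
0.45 [-31.  10.] [-2.  -3.6] -0.0
0.61 [-32.   5.] [-2.  -4.1] -0.0
0.77 [-33.  -1.] [-1.9 -4.7] -0.0
0.92 [-32.  -6.] [-1.7 -5.2] -0.0
1.08 [-29. -12.] [-1.4 -5.7] -0.6
1.24 [-26. -16.] [-0.9 -6.1] -1.8
1.39 [-21. -21.] [-0.4 -6.4] -3.0
1.55 [-17. -24.] [ 0.1 -6.6] -4.2
1.71 [-15. -26.] [ 0.3 -6.8] -5.4
1.87 [-12. -29.] [ 0.6 -7. ] -6.6
2.02 [ -9. -31.] [ 1.  -7.2] -7.8
2.18 [ -4. -32.] [ 1.4 -7.2] -9.0
2.34 [  1. -33.] [ 1.9 -7.2] -10.2
2.49 [  6. -32.] [ 2.4 -7. ] -11.4
2.65 [ 11. -31.] [ 2.9 -6.8] -11.5
```

servo_tool(
  motion=[
    [1,-0.7,2,0,-10],
    [1,-1.3,4.1,0,-20],
    [1,-1.3,4.1,0,-30],
    [1,-1.3,4.1,0,-40],
    [1,-1.3,4.1,0,-50],
    [1,-1.3,4.1,0,-60],
    [1,-1.3,4.1,0,-70],
    [1,-1.3,4.1,0,-80],
    [1,-1.3,4.1,0,-90],
    [1,-1.3,4.1,-5,-90],
    [1,-1.3,4.1,-10,-90],
    [1,-1.3,4.1,-14,-90],
    [1,-1.3,4.1,-16.7,-90],
    [1,-1.3,4.1,-16.7,-90],
    [1,-1.3,4.1,-16.7,-90],
  ],
)

```text
time_s: 14.02
ee_pos: [0.4754, -0.0588, 0.308]
eef_rot: [3.141, -0.002, 0.189]
force: [-0.2, -0.4, 0.0]
grip_width: 0.0007
grip_force: 0.0
```

servo_tool(
  motion=[
    [1,-0.2,-0.6,0,0],
    [1,-0.5,-1.1,0,0],
    [1,-0.9,-1.5,0,0],
    [1,-1.3,-1.9,0,0],
    [1,-1.5,-2.4,0,0],
    [1,-1.8,-2.8,0,0],
    [1,-2.0,-3.2,0,0],
    [1,-2.1,-3.6,0,0],
    [1,-2.1,-4.1,0,0],
    [1,-2.0,-4.7,0,0],
    [1,-1.8,-5.2,0,0],
    [1,-1.5,-5.7,0,0],
    [1,-1.5,-5.7,0,0],
  ],
)

```text
time_s: 15.65
ee_pos: [0.4593, -0.1159, 0.3065]
eef_rot: [-3.141, 0.001, 0.188]
force: [-2.7, 2.0, 0.2]
grip_width: 0.0003
grip_force: 1.4
```

Run:
```python
from orb import *
o=ctrl.get_obs();print(o['time_s'],o['ee_pos'],o['force'])
s=o['ee_pos'][:2]
for b in np.arange(1.08,2.66,.157):
    t=.2*np.clip((b-1)/1.5,0,1);p=pos(b,t,0);print(round(b,2),np.round((world(p)-s)*100,1),round(-np.degrees(t),1))
snap('side','d5.png');snap('wrist','w5.png');snap('scene','s5.png')
f=lambda n,b:cv2.resize(cv2.imread('pics/'+n)[b[0]:b[1],b[2]:b[3]],(400,300),interpolation=cv2.INTER_CUBIC)
cv2.imwrite('pics/c5.png',np.hstack([f('d5.png',(165,255,200,320)),cv2.resize(cv2.imread('pics/w5.png'),(400,300))]))
```

```text
15.65 [ 0.45927724 -0.1159495   0.30650679] [-2.73957554  1.98519217  0.21094409]
1.08 [0.1 0. ] -0.6
1.24 [ 0.6 -0.4] -1.8
1.39 [ 1.1 -0.7] -3.0
1.55 [ 1.6 -0.9] -4.2
1.71 [ 1.8 -1.2] -5.4
1.87 [ 2.1 -1.3] -6.6
2.02 [ 2.5 -1.5] -7.8
2.18 [ 3.  -1.6] -9.0
2.34 [ 3.4 -1.5] -10.2
2.49 [ 3.9 -1.4] -11.4
2.65 [ 4.4 -1.1] -11.5
```

View pics/c5.png

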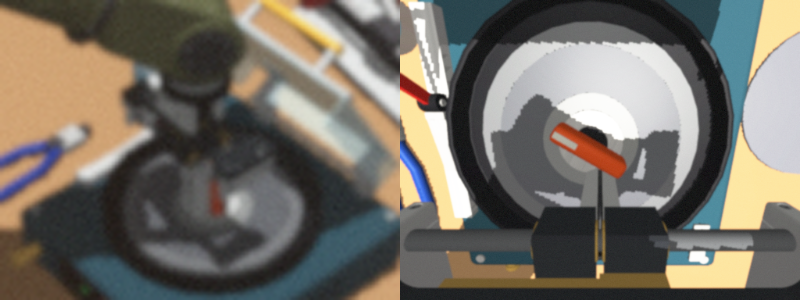

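The push works. In the wrist view the bar has turned to about 1.1 rad in the lap frame, with the white end at (562,138) and the near end at (617,165) against the fingertip. Force is about 3 N and the hood is still propped. I'll carry on around.

servo_tool(
  motion=[
    [1,0.6,-0.4,0,-2],
    [1,1.1,-0.7,0,-3],
    [1,1.6,-0.9,0,-4],
    [1,1.8,-1.2,0,-5],
    [1,2.1,-1.3,0,-7],
    [1,2.5,-1.5,0,-8],
    [1,3.0,-1.5,0,-9],
    [1,3.4,-1.5,0,-10],
    [1,3.6,-1.4,0,-11],
    [1,3.6,-1.4,0,-11],
  ],
)

```text
time_s: 17.05
ee_pos: [0.4953, -0.1301, 0.3064]
eef_rot: [3.141, 0.001, -0.004]
force: [-5.4, -2.3, -1.9]
grip_width: 0.0002
grip_force: 2.3
```

```bash
cat >> orb.py <<'E'
def bar(fn):
    snap('wrist',fn);im=cv2.imread('pics/'+fn);h=cv2.cvtColor(im,cv2.COLOR_BGR2HSV)
    m=cv2.inRange(h,(2,150,90),(15,255,255));cal=load(fn);x,y=proj(cal,[*C,.13])[0].astype(int)
    b=np.zeros_like(m);q=(slice(max(y-50,0),y+50),slice(x-50,x+50));b[q]=m[q]
    k,l,s,_=cv2.connectedComponentsWithStats(b);i=1+np.argmax(s[1:,4])
    w=onz(cal,cv2.boxPoints(cv2.minAreaRect(np.argwhere(l==i)[:,::-1].astype(np.float32))),.132)[:,:2]
    d=max(w[1]-w[0],w[2]-w[1],key=np.linalg.norm)
    print('area',s[i,4],'len',np.linalg.norm(d),'centre',w.mean(0),'lap angle mod pi',(np.arctan2(d[1],d[0])-A)%np.pi)
E
python3 - <<'E'
from orb import *
bar('w6.png')
o=ctrl.get_obs();print(o['time_s'],o['ee_pos'],o['force'])
for b in (2.34,2.49,2.58,2.65,2.7,2.8):print(b,np.round((world(pos(b,.2,0))-o['ee_pos'][:2])*100,1))
E
```

```text
area 1535 len 0.050967657077639665 centre [ 0.49998523 -0.10669126] lap angle mod pi 2.480740373162134
17.1 [ 0.49531385 -0.1300858   0.3064181 ] [-5.2906388  -2.36191042 -1.34937906]
2.34 [-0.2 -0.1]
2.49 [0.3 0. ]
2.58 [0.6 0.2]
2.65 [0.8 0.3]
2.7 [0.9 0.4]
2.8 [1.2 0.7]
```

servo_tool(
  motion=[
    [1,0.3,0.1,0,0],
    [1,0.6,0.2,0,0],
    [1,0.6,0.2,0,0],
    [1,0.1,-0.8,0,0],
    [1,-0.5,-1.3,0,0],
    [1,-0.5,-1.3,5,0],
    [1,-0.5,-1.3,10,0],
    [1,-0.5,1.5,16,0],
    [1,-0.5,3,16.7,0],
    [1,-0.5,3,16.7,0],
  ],
)

```text
time_s: 18.35
ee_pos: [0.4904, -0.0993, 0.4736]
eef_rot: [3.141, -0.001, -0.002]
force: [0.8, 0.9, -1.0]
grip_width: 0.0006
grip_force: 0.0
```

Run:
```python
from orb import *
bar('w7.png');snap('side','d7.png')
o=ctrl.get_obs();print(o['time_s'],o['ee_pos'],o['force'])
f=lambda n,b:cv2.resize(cv2.imread('pics/'+n)[b[0]:b[1],b[2]:b[3]],(400,300),interpolation=cv2.INTER_CUBIC)
cv2.imwrite('pics/c7.png',np.hstack([f('d7.png',(165,255,200,320)),cv2.resize(cv2.imread('pics/w7.png'),(400,300))]))
```

```text
area 463 len 0.06483351176495145 centre [ 0.48996155 -0.10093038] lap angle mod pi 2.634619590061198
18.45 [ 0.49058178 -0.10015525  0.47205233] [-0.38790435  1.08303901 -0.49259704]
```

View pics/c7.png

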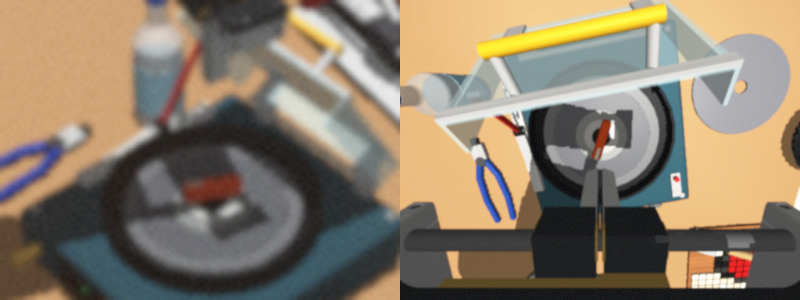

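The bar now sits at 2.635 rad against a target of 2.652. The hood is still propped on the red leg, and the bottle, nippers and spare disc look undisturbed. The arm is clear.

```bash
python3 -c "
from station import ctrl
print(ctrl.hand_in())"
```

```text
the job is handed in; nothing more can be done
None
```

The hood stands propped on its stay leg at about 1.0 rad, the knob is slackened by about half a turn (3.12 rad measured), no bystander in view looked moved, and the job was handed in at about 18 s with the arm clear.

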